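# Find the instrument case that rattles

## Task

One of the three sealed black cases on the aluminium carrier has something loose inside: pick them up one at a time and shake each lengthwise, end to end, back and forth a few times, until you find the one that rattles, and put any silent case back in its own bay as it lay. Hold the rattling case out level over the middle of the rubber mat, a good 15 cm above it, and finish while holding it there: do not put it down or let go. Leave the other things on the bench alone.

Things in the scene. Friction and masses are not known exactly. Their poses are not given: they have to be found in the camera images.
- case_a_mid (a point): Sealed black instrument case, metal corners, in the left (carrier +y) bay. 130 long (x), 48 wide (y), 52 high (z), 0.3 to 0.4 kg; this point is its centre, 26 above its underside. All three look alike. Grip it over its middle across the 48 mm width, about 40 N. In one case (any of the three) a 0.19 kg steel ball rolls over a 3 mm hump in the floor, to rest 41 mm from the middle at either end; in the others equally heavy contents are packed tight.
- case_b_mid (a point): Sealed black instrument case, metal corners, in the middle bay. 130 long (x), 48 wide (y), 52 high (z), 0.3 to 0.4 kg; this point is its centre, 26 above its underside. All three look alike. Grip it over its middle across the 48 mm width, about 40 N. Slowly tipping a case end-down by 25 degrees, one end then the other, and back again counts as a shake: a ball runs to the low end.
- case_c_mid (a point): Sealed black instrument case, metal corners, in the right (carrier -y) bay. 130 long (x), 48 wide (y), 52 high (z), 0.3 to 0.4 kg; this point is its centre, 26 above its underside. All three look alike. Grip it over its middle across the 48 mm width, about 40 N. The ball stays at the end that was lowest last when the case is levelled. The centre of gravity is then about 20 mm off its middle (moment 0.07 N m about y), a packed case's never.
- rack: Fixed aluminium carrier, 170 (x) by 330 (y), plate 4 thick; origin under its centre. Bays at y = +104, 0, -104; each case lies with its length along x. Stops 12 high at both ends of a bay leave it 144 by 78; beside the middle of a case is only flat plate, 56 mm free to the next case.
- mat_top (a point): Square black rubber mat, 140 by 140, 4 thick, fixed on the table to the right of the carrier; this point is the centre of its top.
- screwdriver: Bystander: screwdriver, 180 long, lying beyond the carrier; origin under its middle (mm).
- spanner: Bystander: steel open-ended spanner, 160 long, lying on the robot's side of the carrier; origin under its middle (mm).
- gland: Bystander: upright brass cable gland, 44 across, 45 high, beyond the carrier; origin under its centre (mm).
- jar: Bystander: closed jar, 56 across, 65 high, left of the carrier; origin under its centre (mm).
- connector: Bystander: upright steel connector, 42 across, 50 high, on the robot's side of the mat; origin under its centre (mm).
- collar: Bystander: flat dark steel ring, 64 across, 22 high, right of the mat; origin under its centre (mm).
Mind the look-alikes: they are no part of the job. What is shaped like the part that bears case_a_mid but green is not meant. Leave any blue or purple look-alike of the part that bears case_b_mid alone.

How it is judged:
By the outcome, as a careful person would: the job done as asked, in the order asked, and still so for the second after the job is handed in, while the arm keeps its last pose, push and grip.
It also fails if it takes over 72 s, if anything falls off the work surface, if the arm or the gripper's body presses on something with over 40 N, if the wrist force passes 120 N, or if a joint passes its speed limit or range.

## Robot

A 6-joint arm with a two-finger parallel gripper is mounted at the origin on the work surface. World frame = base frame: x ahead of the robot, y to its left, z up, the work surface at z = 0. Lengths are in m, angles in degrees, forces in N, time in s.
With the tool pointing down it reaches from about 0.3 to 0.75 m from the base axis. Payload 8.5 kg.
Tool frame: the origin (TCP) lies at the very end of the fingers, on their centre line; the grasp point (between the pads) lies 19 mm behind it; z points along the fingers, y is the line along which they close (so a half turn about z gives the same grasp; the last joint's range is limited). The gripper opens to 85 mm and grips with 20 to 120 N. Pads are 22 mm wide; open, the fingers measure 114 mm over their backs; the gripper's body (76 mm by 85 mm) begins 54 mm behind the grasp point. The pads swing forward as they close: fully open they stand 13 mm farther back than shut.
Start: joints at [-86.018, 21.807, 74.336, -0, 83.858, -12.336], TCP at [0.155, -0.528, 0.231] pointing down, gripper open.
Joint ranges: [-178.18, 178.18], [-50.72, 133.34], [12.68, 142.11], [-81.47, 261.47], [9.98, 163.14], [-165.26, 165.26]. Speed limits (degrees/s): [136.94, 136.94, 180, 180, 180, 180].

## Interface

Orientations are given as a 3x3 rotation matrix whose columns are the frame's x, y, z axes.
In Python, from rig import env, imaging gives the robot as it stands. The module is installed in compiled form; this text tells all that it offers.
- The arm moves only by the tool arm_command, never from a script. Its arguments are lists of equal length, an entry for each row: "turn": the turn, a rotation vector about the tool's x, y, z in units of 5 degrees (1.0 is 5 degrees), a list of three; "xyz": the shift along the tool's x, y, z in units of 50 mm (1.0 is 50 mm), a list of three; "claw": the finger opening in mm, from 0 to 85.4. A call has 1 to 12 rows; each row shifts and turns the commanded pose from where the row before left it, along the tool's axes as they then stand; what a row does not reach is not made up. A row lasts 1/10 s, in which the tool goes at most 50 mm and 8.59 degrees, less where a joint would pass 70% of its speed; a pose out of reach is approached as far as the arm can. A call is refused whole if a number of a shift passes 1 or a number of a turn 1, either way. A call with a gripper value outside its range is refused whole. The fingers move at their own pace and stop on an object; "squeeze" is the grip in N (left out, the last holds). Time passes only in rows, so rows that do not move let the fingers close. It gives the time, the measured TCP pose, the force, the opening and the grip force at its end, in the units of the state.
- env.observe(): the state, without advancing time (a new reading comes with each control period).
- imaging.get_image(name): name is "scene" or "side" or "wrist"; returns (picture, depth): 420x560x3 uint8, blue, green, red; 420x560 float32, m along the optical axis (not along the pixel's ray), 0 where there is no reading.
- imaging.camera_info(name): a dict with "camera_matrix" (3x3 intrinsics, pixels), "k1" (the pictures are not rectified: a ray, as slopes to the right and down, at radius r is drawn at 1 + k1 r^2 times it, then the intrinsics apply), "rvec" (rotation vector, rad) and "tvec" (3), from world to camera coordinates, as OpenCV has them. Camera axes: x right, y down, z forward; pixel columns grow to the right and rows downward; lengths in m; the calibration is good to about 2 mm. A picture is of the moment at which its call begins: read the wrist's pose just before it. camera_info takes no time and is no camera call; for the wrist camera it gives the pose at the moment of the call.
- env.close_job(): hands the job in; it is judged then, once.
The state is a dict: "time_s": time; "q": joint angles; "qvel": joint speeds; "joint_efforts": joint torques, N m; "position": TCP position; "tool_rot": TCP orientation; "ft_force": force on the tool from outside, world axes, zero at the start; "wrist_torque": the same for the moment, N m; "grip_width": finger opening in m; "gripper_force": force on a finger pad.
Only numpy, scipy, OpenCV 4.12 (cv2) and the standard library are available. Lean on these libraries where they do the work, as an engineer would, in place of code of your own. Each camera call takes 0.05 s, during which the arm holds its last target. There are 200 camera calls.

## Working session

There is one attempt and no reset: what is moved stays moved. The work goes in short steps, Python scripts to look and compute and a tool call to move; the robot and the scene stay as the last step left them, time stands still between calls to the robot, and variables do not carry over. Pictures are saved under pics/ and viewed, at most 10 in all, crops included, and the job is handed in when it is done.

Besides the shell and the picture viewer there is one more tool, called after "Request:" by a JSON object that holds its "op" and its "data", one argument or row to a line. arm_command: Moves the arm, as the interface text tells. Its arguments: {"type":"object","properties":{"turn":{"type":"array"},"xyz":{"type":"array"},"claw":{"type":"array"},"squeeze":{"type":"number"}},"required":["turn","xyz","claw"]}

```bash
mkdir -p pics
cat > h.py <<'E'
from rig import env, imaging
import numpy as np, cv2
np.set_printoptions(precision=4,suppress=True)
def grab(n,save=None):
    ci=imaging.camera_info(n); im,d=imaging.get_image(n)
    if save: cv2.imwrite('pics/'+save,im)
    np.savez('last_'+n,d=d,im=im,K=ci['camera_matrix'],k=ci['k1'],r=ci['rvec'],t=ci['tvec'])
    return im,d
def cloud(n):
    L=np.load('last_%s.npz'%n);K=L['K'];d=L['d'];h,w=d.shape
    u,v=np.meshgrid(np.arange(w),np.arange(h))
    p=cv2.undistortPoints(np.stack([u,v],-1).reshape(-1,1,2).astype(float),K,np.array([float(L['k']),0,0,0])) if 0 else None
    xd=(u-K[0,2])/K[0,0]; yd=(v-K[1,2])/K[1,1]; x,y=xd.copy(),yd.copy()
    for _ in range(15):
        s=1+float(L['k'])*(x*x+y*y); x=xd/s;y=yd/s
    P=np.stack([x*d,y*d,d],-1); R=cv2.Rodrigues(L['r'].ravel())[0]
    return (P-L['t'].ravel())@R, L['im'], d
E
python3 - <<'E'
from h import *
s=env.observe(); print(s)
for n in('scene','side'): grab(n,n+'0.png')
E
```

```text
{'time_s': 0.0, 'q': array([-86.0174,  21.8409,  74.3847,  -0.0015,  83.8566, -12.3367]), 'qvel': array([-0.0507,  0.0227,  0.0895, -0.1317,  0.0837,  0.1548]), 'joint_efforts': array([ -0.002 , -44.8466, -23.1275,  -0.0003,   0.0049,  -0.    ]), 'position': array([ 0.1545, -0.5276,  0.2307]), 'tool_rot': array([[ 0.9597,  0.281 , -0.0001],
       [ 0.281 , -0.9597,  0.0014],
       [ 0.0003, -0.0014, -1.    ]]), 'ft_force': array([-0.6125, -0.0718,  0.2269]), 'wrist_torque': array([ 0.0134,  0.0059, -0.013 ]), 'gripper_force': 0.0, 'grip_width': 0.0853309593668282}
```

View pics/scene0.png

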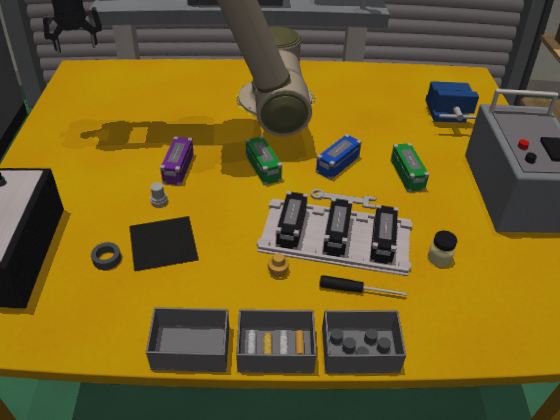

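View pics/side0.png

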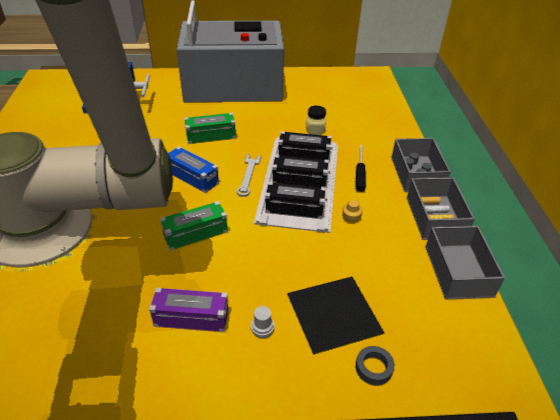

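The scene view shows the carrier with three black cases at about px (292,219), (338,226) and (384,233), which are C, B and A. The mat is at (163,243). Green, blue and purple look-alikes lie nearer the robot.

Run:
```python
from h import *
for n,boxes,mat in(('scene',dict(c=(270,185,313,252),b=(318,192,358,258),a=(366,200,402,264)),(125,212,202,272)),('side',dict(c=(258,176,332,220),b=(268,150,332,183),a=(272,128,335,156)),(282,272,388,352))):
    P,im,d=cloud(n)
    for k,(x0,y0,x1,y1) in boxes.items():
        p=P[y0:y1,x0:x1].reshape(-1,3); 
        p=p[np.isfinite(p).all(1)&(p[:,2]>.04)&(p[:,2]<.09)]
        t=p[(p[:,2]>.051)]
        r=cv2.minAreaRect((t[:,:2]*1000).astype(np.float32))
        print(n,k,len(t),'z',np.percentile(t[:,2],[5,50,95,100]),'rect',r, 'mean',t.mean(0))
    x0,y0,x1,y1=mat
    m=im[y0:y1,x0:x1].max(2)<45; p=P[y0:y1,x0:x1][m]; 
    p=p[abs(p[:,2])<.02]
    print('mat',cv2.minAreaRect((p[:,:2]*1000).astype(np.float32)),p.mean(0))
    # heights of obstacles
    q=P.reshape(-1,3); q=q[(d.ravel()>0)]
    for lo,hi in((.05,.15),):
        pass
```

```text
scene c 898 z [0.0543 0.0577 0.0605 0.0628] rect ((565.72705078125, 37.53989791870117), (47.50394821166992, 134.96136474609375), 78.14521789550781) mean [0.5707 0.0364 0.0575]
scene b 957 z [0.0543 0.0575 0.0602 0.063 ] rect ((586.3635864257812, 138.20257568359375), (49.028480529785156, 136.3708038330078), 78.46205139160156) mean [0.5909 0.1374 0.0574]
scene a 955 z [0.0541 0.0571 0.0599 0.062 ] rect ((606.4076538085938, 240.77427673339844), (48.045310974121094, 138.55532836914062), 78.85310363769531) mean [0.6119 0.2396 0.0571]
mat ((615.39697265625, -250.7952423095703), (142.6291961669922, 135.77035522460938), 15.076681137084961) [ 0.6189 -0.2505  0.0053]
side c 913 z [0.0532 0.0559 0.0584 0.0607] rect ((566.9408569335938, 34.98551940917969), (54.782325744628906, 129.6265869140625), 79.25460052490234) mean [0.5671 0.0325 0.0559]
side b 767 z [0.0528 0.056  0.0585 0.0608] rect ((582.4999389648438, 109.54788208007812), (108.53679656982422, 129.8389129638672), 79.38484954833984) mean [0.5869 0.1333 0.0559]
side a 648 z [0.0526 0.0559 0.0585 0.0603] rect ((603.678955078125, 211.43197631835938), (108.4032974243164, 129.87001037597656), 79.60489654541016) mean [0.6077 0.2351 0.0558]
mat ((615.5430297851562, -253.48428344726562), (137.75872802734375, 139.7601776123047), 14.868703842163086) [ 0.6149 -0.2572  0.0041]
```

```bash
cat >> h.py <<'E'
from scipy.spatial.transform import Rotation as Ro
YAW=-11.3
def plan(target,yaw=YAW):
    s=env.observe(); R=np.array(s['tool_rot']); c,n=np.cos(np.radians(yaw)),np.sin(np.radians(yaw))
    T=np.array([[c,n,0],[n,-c,0],[0,0,-1.]])
    print('t',s['time_s'],'pos',s['position'],'q',s['q'],'w',s['grip_width'],'gf',s['gripper_force'],'F',s['ft_force'],'M',s['wrist_torque'])
    print('turn units',Ro.from_matrix(R.T@T).as_rotvec(degrees=True)/5,'then shift units',T.T@(np.array(target)-s['position'])/.05)
E
python3 - <<'E'
from h import *
plan([.566,.036,.231])
E
```

```text
t 0.1 pos [ 0.1545 -0.5276  0.2308] q [-86.0182  21.8368  74.3781  -0.0005  83.8584 -12.3362] w 0.0854148334627068 gf 0.0 F [ 0.6129 -0.3001 -0.5899] M [ 0.0116 -0.022   0.0584]
turn units [-0.0148  0.0005  5.5236] then shift units [  5.8617 -12.6658  -0.0042]
```

Request:
{"op": "arm_command", "data": {
  "turn": [
    [0,0,0.92],
    [0,0,0.92],
    [0,0,0.92],
    [0,0,0.92],
    [0,0,0.92],
    [0,0,0.92]
  ],
  "xyz": [
    [0,0,0],
    [0,0,0],
    [0,0,0],
    [0,0,0],
    [0,0,0],
    [0,0,0]
  ],
  "claw": [85,85,85,85,85,85]
}}

```text
time_s: 0.7
position: [0.1545, -0.5276, 0.231]
tool_rot: [[0.98, -0.199, -0.0], [-0.199, -0.98, 0.001], [-0.0, -0.001, -1.0]]
ft_force: [-0.1, 0.5, -0.9]
grip_width: 0.0845
gripper_force: 0.0
```

Request:
{"op": "arm_command", "data": {
  "turn": [
    [0,0,0],
    [0,0,0],
    [0,0,0],
    [0,0,0],
    [0,0,0],
    [0,0,0],
    [0,0,0],
    [0,0,0],
    [0,0,0],
    [0,0,0]
  ],
  "xyz": [
    [0.3,-0.64,0],
    [0.3,-0.64,0],
    [0.3,-0.64,0],
    [0.3,-0.64,0],
    [0.3,-0.64,0],
    [0.3,-0.64,0],
    [0.3,-0.64,0],
    [0.3,-0.64,0],
    [0.3,-0.64,0],
    [0.3,-0.64,0]
  ],
  "claw": [85,85,85,85,85,85,85,85,85,85]
}}

```text
time_s: 1.7
position: [0.3648, -0.242, 0.2312]
tool_rot: [[0.981, -0.196, -0.0], [-0.196, -0.981, 0.0], [-0.0, -0.0, -1.0]]
ft_force: [0.7, -0.5, -1.1]
grip_width: 0.0851
gripper_force: 0.0
```

Request:
{"op": "arm_command", "data": {
  "turn": [
    [0,0,0],
    [0,0,0],
    [0,0,0],
    [0,0,0],
    [0,0,0],
    [0,0,0],
    [0,0,0],
    [0,0,0],
    [0,0,0],
    [0,0,0],
    [0,0,0]
  ],
  "xyz": [
    [0.3,-0.63,0],
    [0.3,-0.63,0],
    [0.3,-0.63,0],
    [0.3,-0.63,0],
    [0.3,-0.63,0],
    [0.3,-0.63,0],
    [0.3,-0.63,0],
    [0.3,-0.63,0],
    [0.3,-0.63,0],
    [0.15,-0.6,0],
    [0,0,0]
  ],
  "claw": [85,85,85,85,85,85,85,85,85,85,85]
}}

```text
time_s: 2.8
position: [0.5661, 0.0391, 0.2305]
tool_rot: [[0.981, -0.192, -0.001], [-0.192, -0.981, 0.001], [-0.001, -0.001, -1.0]]
ft_force: [-0.6, -0.9, -0.2]
grip_width: 0.0842
gripper_force: 0.0
```

Run:
```python
from h import *
plan([.566,.036,.231])
im,d=grab('wrist','w1.png')
P,im,d=cloud('wrist'); print(im.shape)
```

```text
t 2.8 pos [0.5661 0.0391 0.2305] q [-8.0242 23.6221 71.5442  0.0424 84.8913 93.053 ] w 0.08420720804934027 gf 0.0 F [-0.5548 -0.9016 -0.1997] M [0.0183 0.0164 0.0141]
turn units [-0.0078  0.012   0.0438] then shift units [ 0.0109  0.0601 -0.0095]
(420, 560, 3)
```

View pics/w1.png

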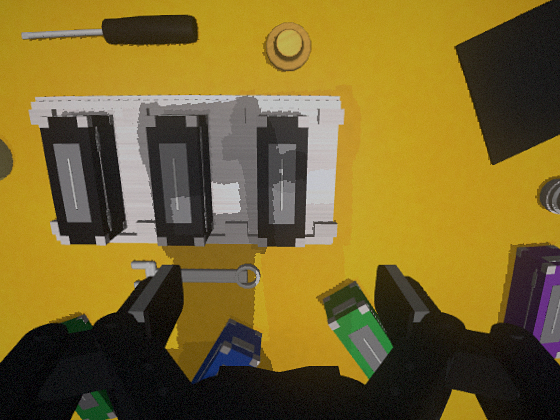

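The wrist view shows all three cases: C at px (282,182), B at (178,178) and A at (80,180). The spanner is just on the robot's side. Next I measure the case tops and footprints from this view.

Run:
```python
from h import *
P,im,d=cloud('wrist')
for k,(x0,y0,x1,y1) in dict(c=(245,105,315,255),b=(140,105,218,255),a=(38,105,128,255)).items():
    p=P[y0:y1,x0:x1].reshape(-1,3); t=p[(p[:,2]>.052)&(p[:,2]<.07)]
    print(k,len(t),np.median(t[:,2]),cv2.minAreaRect((t[:,:2]*1000).astype(np.float32)),t.mean(0))
```

```text
c 6460 0.056056570826200185 ((565.443115234375, 36.375511169433594), (48.39956283569336, 131.1505126953125), 78.51350402832031) [0.5691 0.0356 0.0561]
b 6435 0.056094040341896176 ((585.5104370117188, 138.09579467773438), (49.803443908691406, 130.4097442626953), 78.42472839355469) [0.5894 0.1371 0.0561]
a 6184 0.056079295009307806 ((606.4461669921875, 240.11721801757812), (51.07075881958008, 131.00746154785156), 78.57390594482422) [0.6099 0.2381 0.056 ]
```

Request:
{"op": "arm_command", "data": {
  "turn": [
    [0,0,0.04],
    [0,0,0],
    [0,0,0],
    [0,0,0],
    [0,0,0],
    [0,0,0],
    [0,0,0],
    [0,0,0],
    [0,0,0],
    [0,0,0]
  ],
  "xyz": [
    [0,0.057,0],
    [0,0,0.5],
    [0,0,0.55],
    [0,0,0.6],
    [0,0,0.6],
    [0,0,0.6],
    [0,0,0.6],
    [0,0,0.5],
    [0,0,0.3],
    [0,0,0.1]
  ],
  "claw": [85,85,85,85,85,85,85,85,85,85]
}}

```text
time_s: 3.85
position: [0.5637, 0.0322, 0.0125]
tool_rot: [[0.98, -0.201, -0.003], [-0.201, -0.98, 0.0], [-0.003, 0.0, -1.0]]
ft_force: [0.7, 0.2, 0.5]
grip_width: 0.085
gripper_force: 0.0
```

Request:
{"op": "arm_command", "data": {
  "turn": [
    [0,0,0],
    [0,0,0],
    [0,0,0],
    [0,0,0],
    [0,0,0],
    [0,0,0],
    [0,0,0],
    [0,0,0]
  ],
  "xyz": [
    [0,0,0],
    [0,0,0],
    [0,0,0],
    [0,0,0],
    [0,0,0],
    [0,0,0],
    [0,0,0],
    [0,0,0]
  ],
  "claw": [70,60,50,40,40,40,40,40],
  "squeeze": 40
}}

```text
time_s: 4.65
position: [0.5655, 0.0336, 0.0152]
tool_rot: [[0.98, -0.199, 0.003], [-0.199, -0.98, 0.0], [0.003, -0.001, -1.0]]
ft_force: [-0.7, 2.5, 6.2]
grip_width: 0.0476
gripper_force: 42.5
```

Request:
{"op": "arm_command", "data": {
  "turn": [
    [0,0,0],
    [0,0,0],
    [0,0,0],
    [0,0,0],
    [0,0,0],
    [0,0,0],
    [0,0,0],
    [0,0,0],
    [0,0,0],
    [0,0,0]
  ],
  "xyz": [
    [0,0,-0.2],
    [0,0,-0.4],
    [0,0,-0.5],
    [0,0,-0.6],
    [0,0,-0.6],
    [0,0,-0.6],
    [0,0,-0.5],
    [0,0,-0.4],
    [0,0,-0.2],
    [0,0,0]
  ],
  "claw": [40,40,40,40,40,40,40,40,40,40]
}}

```text
time_s: 5.65
position: [0.5648, 0.0333, 0.215]
tool_rot: [[0.98, -0.199, 0.002], [-0.199, -0.98, -0.0], [0.002, 0.0, -1.0]]
ft_force: [-0.4, 0.3, -3.4]
grip_width: 0.0477
gripper_force: 42.2
```

Request:
{"op": "arm_command", "data": {
  "turn": [
    [0,0,0],
    [0,0,0]
  ],
  "xyz": [
    [0,0,0],
    [0,0,0]
  ],
  "claw": [40,40]
}}

```text
time_s: 5.85
position: [0.5642, 0.0334, 0.2125]
tool_rot: [[0.98, -0.199, -0.003], [-0.199, -0.98, 0.0], [-0.003, 0.0, -1.0]]
ft_force: [0.0, -0.5, -3.7]
grip_width: 0.0478
gripper_force: 42.1
```

Run:
```python
from h import *
plan([.5655,.0363,.215],-11.5)
s=env.observe(); print('My tool',np.array(s['tool_rot']).T@s['wrist_torque'])
```

```text
t 5.85 pos [0.5642 0.0334 0.2125] q [-8.6052 24.1944 73.6631 -0.0034 82.2898 92.8813] w 0.047763185638606646 gf 42.08698242902756 F [ 0.0411 -0.4857 -3.6693] M [-0.0299  0.0133  0.0114]
turn units [0.0022 0.0294 0.0028] then shift units [ 0.0133 -0.0611 -0.0494]
My tool [-0.032  -0.0071 -0.0113]
```

Request:
{"op": "arm_command", "data": {
  "turn": [
    [0,0.5,0],
    [0,0.8,0],
    [0,0.9,0],
    [0,0.9,0],
    [0,0.9,0],
    [0,0.8,0],
    [0,0.5,0],
    [0,0,0],
    [0,0,0],
    [0,0,0],
    [0,0,0]
  ],
  "xyz": [
    [0,0,0],
    [0,0,0],
    [0,0,0],
    [0,0,0],
    [0,0,0],
    [0,0,0],
    [0,0,0],
    [0,0,0],
    [0,0,0],
    [0,0,0],
    [0,0,0]
  ],
  "claw": [40,40,40,40,40,40,40,40,40,40,40]
}}

```text
time_s: 6.95
position: [0.565, 0.0333, 0.2137]
tool_rot: [[0.877, -0.199, 0.437], [-0.178, -0.98, -0.089], [0.446, 0.0, -0.895]]
ft_force: [-0.0, -0.7, -3.3]
grip_width: 0.0474
gripper_force: 42.1
```

Run:
```python
from h import *
plan([.5655,.0363,.215],-11.5)
s=env.observe(); print('My tool',np.array(s['tool_rot']).T@s['wrist_torque'])
```

```text
t 6.95 pos [0.565  0.0333 0.2137] q [-7.8578 14.8797 92.8558 -2.2559 45.8693 94.8222] w 0.04736392146903106 gf 42.127495855093 F [-0.011  -0.7412 -3.297 ] M [ 0.0689  0.4596 -0.0099]
turn units [-0.0001 -5.2927  0.0022] then shift units [-0.0031 -0.0609 -0.0259]
My tool [-0.0259 -0.4641 -0.0019]
```

Request:
{"op": "arm_command", "data": {
  "turn": [
    [0,-0.5,0],
    [0,-0.8,0],
    [0,-0.9,0],
    [0,-0.9,0],
    [0,-0.9,0],
    [0,-0.8,0],
    [0,-0.5,0],
    [0,0,0],
    [0,0,0],
    [0,0,0]
  ],
  "xyz": [
    [0,0,0],
    [0,0,0],
    [0,0,0],
    [0,0,0],
    [0,0,0],
    [0,0,0],
    [0,0,0],
    [0,0,0],
    [0,0,0],
    [0,0,0]
  ],
  "claw": [40,40,40,40,40,40,40,40,40,40]
}}

```text
time_s: 7.95
position: [0.5646, 0.0335, 0.2139]
tool_rot: [[0.98, -0.199, 0.001], [-0.199, -0.98, -0.0], [0.001, -0.0, -1.0]]
ft_force: [-0.4, 0.5, -4.6]
grip_width: 0.0476
gripper_force: 42.1
```

Run:
```python
from h import *
plan([.5655,.0363,.215],-11.5)
s=env.observe(); print('My tool',np.array(s['tool_rot']).T@s['wrist_torque'])
```

```text
t 7.95 pos [0.5646 0.0335 0.2139] q [-8.5945 24.0839 73.615  -0.0017 82.2557 92.8821] w 0.0475810936391522 gf 42.09075003862381 F [-0.368   0.5498 -4.5856] M [-0.037   0.0137 -0.0031]
turn units [-0.0001 -0.0091  0.0047] then shift units [ 0.0071 -0.0586 -0.0225]
My tool [-0.039  -0.0061  0.0031]
```

Request:
{"op": "arm_command", "data": {
  "turn": [
    [0,-0.5,0],
    [0,-0.9,0],
    [0,-1,0],
    [0,-1,0],
    [0,-1,0],
    [0,-0.7,0],
    [0,-0.3,0],
    [0,0,0],
    [0,0,0],
    [0,0,0],
    [0,0.4,0],
    [0,0.8,0]
  ],
  "xyz": [
    [0,0,0],
    [0,0,0],
    [0,0,0],
    [0,0,0],
    [0,0,0],
    [0,0,0],
    [0,0,0],
    [0,0,0],
    [0,0,0],
    [0,0,0],
    [0,0,0],
    [0,0,0]
  ],
  "claw": [40,40,40,40,40,40,40,40,40,40,40,40]
}}

```text
time_s: 9.15
position: [0.5649, 0.0333, 0.2135]
tool_rot: [[0.916, -0.199, -0.349], [-0.186, -0.98, 0.071], [-0.356, 0.0, -0.934]]
ft_force: [0.6, -0.2, -3.8]
grip_width: 0.0477
gripper_force: 42.1
```

Request:
{"op": "arm_command", "data": {
  "turn": [
    [0,1,0],
    [0,1,0],
    [0,1,0],
    [0,1,0],
    [0,1,0],
    [0,1,0],
    [0,1,0],
    [0,1,0],
    [0,0.9,0],
    [0,0.7,0],
    [0,0,0],
    [0,0,0]
  ],
  "xyz": [
    [0,0,0],
    [0,0,0],
    [0,0,0],
    [0,0,0],
    [0,0,0],
    [0,0,0],
    [0,0,0],
    [0,0,0],
    [0,0,0],
    [0,0,0],
    [0,0,0],
    [0,0,0]
  ],
  "claw": [40,40,40,40,40,40,40,40,40,40,40,40]
}}

```text
time_s: 10.35
position: [0.5645, 0.0335, 0.2143]
tool_rot: [[0.874, -0.199, 0.444], [-0.177, -0.98, -0.09], [0.453, -0.0, -0.891]]
ft_force: [0.5, 0.9, -3.6]
grip_width: 0.0475
gripper_force: 42.1
```

Request:
{"op": "arm_command", "data": {
  "turn": [
    [0,-0.5,0],
    [0,-0.9,0],
    [0,-1,0],
    [0,-1,0],
    [0,-1,0],
    [0,-1,0],
    [0,-1,0],
    [0,-1,0],
    [0,-1,0],
    [0,-1,0],
    [0,-0.9,0],
    [0,-0.5,0]
  ],
  "xyz": [
    [0,0,0],
    [0,0,0],
    [0,0,0],
    [0,0,0],
    [0,0,0],
    [0,0,0],
    [0,0,0],
    [0,0,0],
    [0,0,0],
    [0,0,0],
    [0,0,0],
    [0,0,0]
  ],
  "claw": [40,40,40,40,40,40,40,40,40,40,40,40]
}}

```text
time_s: 11.55
position: [0.5658, 0.033, 0.2134]
tool_rot: [[0.872, -0.199, -0.447], [-0.177, -0.98, 0.091], [-0.456, -0.0, -0.89]]
ft_force: [-0.1, 0.1, -3.3]
grip_width: 0.0475
gripper_force: 42.1
```

Request:
{"op": "arm_command", "data": {
  "turn": [
    [0,0,0],
    [0,0,0],
    [0,0.5,0],
    [0,0.8,0],
    [0,0.9,0],
    [0,1,0],
    [0,0.9,0],
    [0,0.8,0],
    [0,0.5,0],
    [0,0,0],
    [0,0,0],
    [0,0,0]
  ],
  "xyz": [
    [0,0,0],
    [0,0,0],
    [0,0,0],
    [0,0,0],
    [0,0,0],
    [0,0,0],
    [0,0,0],
    [0,0,0],
    [0,0,0],
    [0,0,0],
    [0,0,0],
    [0,0,0]
  ],
  "claw": [40,40,40,40,40,40,40,40,40,40,40,40]
}}

```text
time_s: 12.75
position: [0.565, 0.0333, 0.2139]
tool_rot: [[0.98, -0.199, -0.0], [-0.199, -0.98, 0.0], [-0.0, 0.0, -1.0]]
ft_force: [0.2, 0.2, -3.4]
grip_width: 0.0479
gripper_force: 42.1
```

Run:
```python
from h import *
plan([.5655,.0363,.0155],-11.5)
s=env.observe(); print('My tool',np.array(s['tool_rot']).T@s['wrist_torque'])
```

```text
t 12.75 pos [0.565  0.0333 0.2139] q [-8.6096 24.1493 73.4977  0.0005 82.3765 92.876 ] w 0.047938548438936246 gf 42.092062532901764 F [ 0.2247  0.1781 -3.431 ] M [-0.0157 -0.0247 -0.0391]
turn units [0.0001 0.0047 0.0029] then shift units [-0.0013 -0.0609  3.9686]
My tool [-0.0105  0.0274  0.0391]
```

Request:
{"op": "arm_command", "data": {
  "turn": [
    [0,0,0],
    [0,0,0],
    [0,0,0],
    [0,0,0],
    [0,0,0],
    [0,0,0],
    [0,0,0],
    [0,0,0],
    [0,0,0],
    [0,0,0],
    [0,0,0],
    [0,0,0]
  ],
  "xyz": [
    [0,-0.06,0.2],
    [0,0,0.4],
    [0,0,0.5],
    [0,0,0.6],
    [0,0,0.6],
    [0,0,0.6],
    [0,0,0.5],
    [0,0,0.3],
    [0,0,0.15],
    [0,0,0.08],
    [0,0,0.04],
    [0,0,0]
  ],
  "claw": [40,40,40,40,40,40,40,40,40,40,40,40]
}}

```text
time_s: 13.95
position: [0.5657, 0.0363, 0.0158]
tool_rot: [[0.98, -0.199, 0.001], [-0.199, -0.98, -0.0], [0.001, -0.0, -1.0]]
ft_force: [1.1, -0.2, -3.8]
grip_width: 0.0472
gripper_force: 42.1
```

Run:
```python
from h import *
plan([.5655,.0363,.0155],-11.5)
```

```text
t 13.95 pos [0.5657 0.0363 0.0158] q [-8.2881 37.2093 87.5441  0.0041 55.1883 93.1907] w 0.04722218754114004 gf 42.055697590112686 F [ 1.057  -0.195  -3.7636] M [-0.0028  0.011  -0.0094]
turn units [-0.0013 -0.0116  0.0038] then shift units [-0.0041  0.0018  0.0053]
```

Request:
{"op": "arm_command", "data": {
  "turn": [
    [0,0,0],
    [0,0,0],
    [0,0,0]
  ],
  "xyz": [
    [0,0,0.02],
    [0,0,0.01],
    [0,0,0]
  ],
  "claw": [40,40,40]
}}

```text
time_s: 14.25
position: [0.5658, 0.0363, 0.0152]
tool_rot: [[0.98, -0.199, 0.002], [-0.199, -0.98, -0.0], [0.002, -0.0, -1.0]]
ft_force: [-2.8, 0.5, 5.3]
grip_width: 0.0477
gripper_force: 42.9
```

Touching down (+5 N). I release, rise, and go on to B.

Request:
{"op": "arm_command", "data": {
  "turn": [
    [0,0,0],
    [0,0,0],
    [0,0,0],
    [0,0,0],
    [0,0,0],
    [0,0,0],
    [0,0,0]
  ],
  "xyz": [
    [0,0,0],
    [0,0,0],
    [0,0,0],
    [0,0,0],
    [0,0,0],
    [0,0,0],
    [0,0,0]
  ],
  "claw": [50,55,65,75,85,85,85]
}}

```text
time_s: 14.95
position: [0.5654, 0.0363, 0.0138]
tool_rot: [[0.98, -0.199, -0.0], [-0.199, -0.98, -0.0], [-0.0, 0.0, -1.0]]
ft_force: [0.0, -0.8, 0.2]
grip_width: 0.0851
gripper_force: 0.0
```

Request:
{"op": "arm_command", "data": {
  "turn": [
    [0,0,0],
    [0,0,0],
    [0,0,0],
    [0,0,0],
    [0,0,0],
    [0,0,0],
    [0,0,0],
    [0,0,0],
    [0,0,0],
    [0,0,0],
    [0,0,0],
    [0,0,0]
  ],
  "xyz": [
    [0,0,-0.2],
    [0,0,-0.4],
    [0,0,-0.7],
    [0,0,-0.8],
    [0,0,-0.8],
    [0,0,-0.6],
    [0,-0.2,-0.5],
    [0,-0.5,0],
    [0,-0.6,0],
    [0,-0.5,0],
    [0,-0.28,0],
    [0,0,0]
  ],
  "claw": [85,85,85,85,85,85,85,85,85,85,85,85]
}}

```text
time_s: 16.15
position: [0.586, 0.1394, 0.2141]
tool_rot: [[0.98, -0.197, 0.0], [-0.197, -0.98, 0.0], [0.0, -0.0, -1.0]]
ft_force: [-0.5, -0.0, -0.1]
grip_width: 0.0849
gripper_force: 0.0
```

Run:
```python
from h import *
plan([.5856,.138,.0125],-11.5)
grab('wrist','w2.png')
P,im,d=cloud('wrist')
m=((P[...,2]>.052)&(P[...,2]<.07)&(P[...,0]>.48)&(P[...,0]<.7)).astype(np.uint8)
n,l,st,ce=cv2.connectedComponentsWithStats(m)
for i in range(1,n):
    if st[i,4]>1500:
        t=P[l==i]; print(st[i],cv2.minAreaRect((t[:,:2]*1000).astype(np.float32)),t.mean(0))
```

```text
t 16.15 pos [0.586  0.1394 0.2141] q [  2.1343  27.7893  67.2923   0.0037  84.9039 103.4987] w 0.08490046364721117 gf 0.0 F [-0.4957 -0.0336 -0.0962] M [0.0254 0.0408 0.0122]
turn units [-0.0014 -0.0026  0.0271] then shift units [-0.0018  0.0297  4.0318]
[ 135  116   65  138 7058] ((606.1882934570312, 240.36172485351562), (49.973915100097656, 131.7763671875), 78.01238250732422) [0.6102 0.2389 0.0561]
[ 252  116   57  138 7135] ((585.6657104492188, 138.13182067871094), (48.95083999633789, 131.21652221679688), 78.65296173095703) [0.59   0.1374 0.0561]
[ 360  117   66  137 7080] ((565.0311889648438, 36.53162384033203), (49.797828674316406, 131.2983856201172), 78.68455505371094) [0.5688 0.0361 0.056 ]
[   0  142   60   55 2519] ((650.8456420898438, 363.080322265625), (49.52800750732422, 49.75940704345703), 25.24251365661621) [0.6513 0.3595 0.0638]
```

C is back within half a millimetre of where it lay, by depth. I descend on B.

Request:
{"op": "arm_command", "data": {
  "turn": [
    [0,0,0],
    [0,0,0],
    [0,0,0],
    [0,0,0],
    [0,0,0],
    [0,0,0],
    [0,0,0],
    [0,0,0],
    [0,0,0],
    [0,0,0]
  ],
  "xyz": [
    [0,0.03,0.1],
    [0,0,0.3],
    [0,0,0.55],
    [0,0,0.6],
    [0,0,0.6],
    [0,0,0.6],
    [0,0,0.6],
    [0,0,0.4],
    [0,0,0.2],
    [0,0,0.04]
  ],
  "claw": [85,85,85,85,85,85,85,85,85,85]
}}

```text
time_s: 17.2
position: [0.5854, 0.1359, 0.0135]
tool_rot: [[0.98, -0.2, -0.002], [-0.2, -0.98, -0.0], [-0.002, 0.0, -1.0]]
ft_force: [0.7, -0.5, 0.3]
grip_width: 0.085
gripper_force: 0.0
```

Request:
{"op": "arm_command", "data": {
  "turn": [
    [0,0,0],
    [0,0,0],
    [0,0,0],
    [0,0,0],
    [0,0,0],
    [0,0,0],
    [0,0,0],
    [0,0,0]
  ],
  "xyz": [
    [0,0,0],
    [0,0,0],
    [0,0,0],
    [0,0,0],
    [0,0,0],
    [0,0,0],
    [0,0,0],
    [0,0,0]
  ],
  "claw": [70,60,50,40,40,40,40,40],
  "squeeze": 40
}}

```text
time_s: 18.0
position: [0.5865, 0.1372, 0.0156]
tool_rot: [[0.98, -0.199, 0.003], [-0.199, -0.98, 0.001], [0.002, -0.001, -1.0]]
ft_force: [-0.6, 2.6, 6.2]
grip_width: 0.0477
gripper_force: 42.6
```

Request:
{"op": "arm_command", "data": {
  "turn": [
    [0,0,0],
    [0,0,0],
    [0,0,0],
    [0,0,0],
    [0,0,0],
    [0,0,0],
    [0,0,0],
    [0,0,0],
    [0,0,0],
    [0,0,0]
  ],
  "xyz": [
    [0,0,-0.2],
    [0,0,-0.4],
    [0,0,-0.5],
    [0,0,-0.6],
    [0,0,-0.6],
    [0,0,-0.6],
    [0,0,-0.5],
    [0,0,-0.4],
    [0,0,-0.2],
    [0,0,0]
  ],
  "claw": [40,40,40,40,40,40,40,40,40,40]
}}

```text
time_s: 19.0
position: [0.5858, 0.1368, 0.2154]
tool_rot: [[0.98, -0.199, 0.002], [-0.199, -0.98, -0.0], [0.002, -0.0, -1.0]]
ft_force: [-0.2, 0.2, -4.2]
grip_width: 0.0477
gripper_force: 42.0
```

Run:
```python
from h import *
plan([.5856,.138,.0155],-11.5)
s=env.observe(); print('My tool',np.array(s['tool_rot']).T@s['wrist_torque'])
```

```text
t 19.0 pos [0.5858 0.1368 0.2154] q [  1.88    27.6251  67.3578  -0.0066  84.9182 103.36  ] w 0.047687287804767116 gf 42.0057575404644 F [-0.2013  0.2324 -4.1721] M [-0.0393 -0.0348  0.0464]
turn units [-0.0033 -0.0195  0.0041] then shift units [-0.0097 -0.0232  3.9978]
My tool [-0.0315  0.0419 -0.0465]
```

Request:
{"op": "arm_command", "data": {
  "turn": [
    [0,0.5,0],
    [0,0.8,0],
    [0,0.9,0],
    [0,0.9,0],
    [0,0.9,0],
    [0,0.8,0],
    [0,0.5,0],
    [0,0,0],
    [0,0,0],
    [0,-0.5,0],
    [0,-0.8,0]
  ],
  "xyz": [
    [0,0,0],
    [0,0,0],
    [0,0,0],
    [0,0,0],
    [0,0,0],
    [0,0,0],
    [0,0,0],
    [0,0,0],
    [0,0,0],
    [0,0,0],
    [0,0,0]
  ],
  "claw": [40,40,40,40,40,40,40,40,40,40,40]
}}

```text
time_s: 20.1
position: [0.5853, 0.1369, 0.2138]
tool_rot: [[0.922, -0.199, 0.331], [-0.187, -0.98, -0.067], [0.338, 0.0, -0.941]]
ft_force: [-0.0, -0.5, -2.7]
grip_width: 0.048
gripper_force: 42.0
```

Request:
{"op": "arm_command", "data": {
  "turn": [
    [0,-0.9,0],
    [0,-0.9,0],
    [0,-0.9,0],
    [0,-0.8,0],
    [0,-0.5,0],
    [0,0,0],
    [0,0,0],
    [0,0,0]
  ],
  "xyz": [
    [0,0,0],
    [0,0,0],
    [0,0,0],
    [0,0,0],
    [0,0,0],
    [0,0,0],
    [0,0,0],
    [0,0,0]
  ],
  "claw": [40,40,40,40,40,40,40,40]
}}

```text
time_s: 20.9
position: [0.5856, 0.1369, 0.2143]
tool_rot: [[0.98, -0.199, 0.0], [-0.199, -0.98, -0.0], [0.0, -0.0, -1.0]]
ft_force: [0.3, 0.6, -3.1]
grip_width: 0.0473
gripper_force: 42.0
```

Run:
```python
from h import *
s=env.observe(); print('My tool',np.array(s['tool_rot']).T@s['wrist_torque'],s['tool_rot'])
```

```text
My tool [-0.0414 -0.0613  0.0429] [[ 0.98   -0.1988  0.0004]
 [-0.1988 -0.98   -0.0001]
 [ 0.0004 -0.     -1.    ]]
```

Request:
{"op": "arm_command", "data": {
  "turn": [
    [0,-0.5,0],
    [0,-0.8,0],
    [0,-0.9,0],
    [0,-0.9,0],
    [0,-0.9,0],
    [0,-0.8,0],
    [0,-0.5,0],
    [0,0,0],
    [0,0,0],
    [0,0.5,0],
    [0,0.8,0]
  ],
  "xyz": [
    [0,0,0],
    [0,0,0],
    [0,0,0],
    [0,0,0],
    [0,0,0],
    [0,0,0],
    [0,0,0],
    [0,0,0],
    [0,0,0],
    [0,0,0],
    [0,0,0]
  ],
  "claw": [40,40,40,40,40,40,40,40,40,40,40]
}}

```text
time_s: 22.0
position: [0.5859, 0.1368, 0.2142]
tool_rot: [[0.922, -0.199, -0.332], [-0.187, -0.98, 0.067], [-0.339, -0.0, -0.941]]
ft_force: [-0.3, 0.9, -3.0]
grip_width: 0.0476
gripper_force: 42.0
```

Request:
{"op": "arm_command", "data": {
  "turn": [
    [0,0.9,0],
    [0,0.9,0],
    [0,0.9,0],
    [0,0.8,0],
    [0,0.5,0],
    [0,0,0],
    [0,0,0],
    [0,0,0]
  ],
  "xyz": [
    [0,0,0],
    [0,0,0],
    [0,0,0],
    [0,0,0],
    [0,0,0],
    [0,0,0],
    [0,0,0],
    [0,0,0]
  ],
  "claw": [40,40,40,40,40,40,40,40]
}}

```text
time_s: 22.8
position: [0.5859, 0.1367, 0.2144]
tool_rot: [[0.98, -0.199, -0.0], [-0.199, -0.98, 0.0], [-0.0, -0.0, -1.0]]
ft_force: [0.3, 0.1, -4.4]
grip_width: 0.0479
gripper_force: 42.0
```

Run:
```python
from h import *
s=env.observe(); print('My tool',np.array(s['tool_rot']).T@s['wrist_torque'],s['tool_rot'],s['position'])
```

```text
My tool [0.0061 0.0264 0.0277] [[ 0.98   -0.1991 -0.0003]
 [-0.1991 -0.98    0.0001]
 [-0.0003 -0.     -1.    ]] [0.5859 0.1367 0.2144]
```

Two single readings are too noisy to tell. I average several, since each camera call advances 0.05 s.

```bash
cat >> h.py <<'E'
def avg(n=12):
    L=[]
    for _ in range(n):
        imaging.get_image('side'); s=env.observe(); L.append(np.array(s['tool_rot']).T@s['wrist_torque'])
    L=np.array(L); print('t',s['time_s'],'M mean',L.mean(0),'std',L.std(0),'My',L[:,1])
E
python3 -c "
from h import *
avg()"
```

```text
t 23.4 M mean [0.0042 0.0017 0.0077] std [0.022  0.0222 0.0179] My [-0.002   0.0118  0.014  -0.0256  0.0486 -0.0244  0.0112  0.0233  0.0048
  0.0037 -0.0104 -0.0341]
```

Request:
{"op": "arm_command", "data": {
  "turn": [
    [0,0.5,0],
    [0,0.8,0],
    [0,0.9,0],
    [0,1,0],
    [0,0.9,0],
    [0,0.8,0],
    [0,0.6,0],
    [0,0,0],
    [0,0,0],
    [0,-0.5,0],
    [0,-0.8,0]
  ],
  "xyz": [
    [0,0,0],
    [0,0,0],
    [0,0,0],
    [0,0,0],
    [0,0,0],
    [0,0,0],
    [0,0,0],
    [0,0,0],
    [0,0,0],
    [0,0,0],
    [0,0,0]
  ],
  "claw": [40,40,40,40,40,40,40,40,40,40,40]
}}

```text
time_s: 24.5
position: [0.5855, 0.1369, 0.2144]
tool_rot: [[0.916, -0.199, 0.348], [-0.186, -0.98, -0.07], [0.355, -0.0, -0.935]]
ft_force: [-0.7, 1.0, -3.2]
grip_width: 0.0475
gripper_force: 42.0
```

Request:
{"op": "arm_command", "data": {
  "turn": [
    [0,-0.9,0],
    [0,-1,0],
    [0,-0.9,0],
    [0,-0.8,0],
    [0,-0.6,0],
    [0,0,0],
    [0,0,0],
    [0,0,0]
  ],
  "xyz": [
    [0,0,0],
    [0,0,0],
    [0,0,0],
    [0,0,0],
    [0,0,0],
    [0,0,0],
    [0,0,0],
    [0,0,0]
  ],
  "claw": [40,40,40,40,40,40,40,40]
}}

```text
time_s: 25.3
position: [0.5856, 0.1369, 0.2145]
tool_rot: [[0.98, -0.199, 0.001], [-0.199, -0.98, -0.0], [0.001, -0.0, -1.0]]
ft_force: [0.0, 0.4, -2.8]
grip_width: 0.0481
gripper_force: 42.0
```

```bash
python3 -c "
from h import *
avg()"
```

```text
t 25.9 M mean [-0.0064 -0.0071 -0.0126] std [0.0309 0.0294 0.0404] My [-0.0445 -0.0349  0.0425  0.0253 -0.0205 -0.0159  0.0053 -0.0652  0.0138
 -0.0065  0.0057  0.0096]
```

B is silent (mean below 0.01 N m after tipping either way). One more tip to complete its second cycle, then it goes back.

Request:
{"op": "arm_command", "data": {
  "turn": [
    [0,-0.6,0],
    [0,-0.9,0],
    [0,-1,0],
    [0,-1,0],
    [0,-1,0],
    [0,-0.9,0],
    [0,0,0],
    [0,0,0],
    [0,0,0],
    [0,0.6,0],
    [0,0.9,0],
    [0,1,0]
  ],
  "xyz": [
    [0,0,0],
    [0,0,0],
    [0,0,0],
    [0,0,0],
    [0,0,0],
    [0,0,0],
    [0,0,0],
    [0,0,0],
    [0,0,0],
    [0,0,0],
    [0,0,0],
    [0,0,0]
  ],
  "claw": [40,40,40,40,40,40,40,40,40,40,40,40]
}}

```text
time_s: 27.1
position: [0.5857, 0.1369, 0.215]
tool_rot: [[0.95, -0.199, -0.24], [-0.193, -0.98, 0.049], [-0.245, -0.0, -0.969]]
ft_force: [-0.5, 0.2, -3.1]
grip_width: 0.0475
gripper_force: 42.0
```

Request:
{"op": "arm_command", "data": {
  "turn": [
    [0,1,0],
    [0,1,0],
    [0,0.9,0],
    [0,0,0],
    [0,0,0]
  ],
  "xyz": [
    [0,0,0],
    [0,0,0],
    [0,0,0],
    [0,0,0],
    [0,0,0]
  ],
  "claw": [40,40,40,40,40]
}}

```text
time_s: 27.6
position: [0.5853, 0.137, 0.2151]
tool_rot: [[0.98, -0.199, -0.0], [-0.199, -0.98, 0.0], [-0.0, -0.0, -1.0]]
ft_force: [-0.0, 0.5, -2.9]
grip_width: 0.0475
gripper_force: 42.0
```

Run:
```python
from h import *
plan([.5858,.138,.0150],-11.5)
```

```text
t 27.6 pos [0.5853 0.137  0.2151] q [  1.8921  27.6418  67.37     0.0204  85.0107 103.3481] w 0.04747501900606253 gf 42.03434944152832 F [-0.0037  0.4536 -2.9429] M [ 0.0017  0.0132 -0.0049]
turn units [-0.0029  0.0053  0.0084] then shift units [ 0.005  -0.0216  4.0029]
```

Request:
{"op": "arm_command", "data": {
  "turn": [
    [0,0,0],
    [0,0,0],
    [0,0,0],
    [0,0,0],
    [0,0,0],
    [0,0,0],
    [0,0,0],
    [0,0,0],
    [0,0,0],
    [0,0,0],
    [0,0,0],
    [0,0,0]
  ],
  "xyz": [
    [0,-0.02,0.2],
    [0,0,0.4],
    [0,0,0.5],
    [0,0,0.6],
    [0,0,0.6],
    [0,0,0.6],
    [0,0,0.5],
    [0,0,0.3],
    [0,0,0.15],
    [0,0,0.08],
    [0,0,0.05],
    [0,0,0]
  ],
  "claw": [40,40,40,40,40,40,40,40,40,40,40,40]
}}

```text
time_s: 28.8
position: [0.5865, 0.1378, 0.016]
tool_rot: [[0.98, -0.199, 0.001], [-0.199, -0.98, 0.0], [0.001, -0.0, -1.0]]
ft_force: [-0.4, -0.5, -3.4]
grip_width: 0.0475
gripper_force: 42.0
```

Request:
{"op": "arm_command", "data": {
  "turn": [
    [0,0,0],
    [0,0,0],
    [0,0,0]
  ],
  "xyz": [
    [0,0,0.02],
    [0,0,0.01],
    [0,0,0]
  ],
  "claw": [40,40,40]
}}

```text
time_s: 29.1
position: [0.5865, 0.1378, 0.0156]
tool_rot: [[0.98, -0.199, 0.002], [-0.199, -0.98, 0.0], [0.002, -0.001, -1.0]]
ft_force: [-3.7, -1.3, 8.5]
grip_width: 0.0479
gripper_force: 43.3
```

Request:
{"op": "arm_command", "data": {
  "turn": [
    [0,0,0],
    [0,0,0],
    [0,0,0],
    [0,0,0],
    [0,0,0],
    [0,0,0],
    [0,0,0]
  ],
  "xyz": [
    [0,0,0],
    [0,0,0],
    [0,0,0],
    [0,0,0],
    [0,0,0],
    [0,0,0],
    [0,0,0]
  ],
  "claw": [50,55,65,75,85,85,85]
}}

```text
time_s: 29.8
position: [0.5859, 0.1378, 0.0138]
tool_rot: [[0.98, -0.199, -0.0], [-0.199, -0.98, -0.0], [-0.0, 0.0, -1.0]]
ft_force: [-0.3, -0.3, -0.5]
grip_width: 0.0852
gripper_force: 0.0
```

Request:
{"op": "arm_command", "data": {
  "turn": [
    [0,0,0],
    [0,0,0],
    [0,0,0],
    [0,0,0],
    [0,0,0],
    [0,0,0],
    [0,0,0],
    [0,0,0],
    [0,0,0],
    [0,0,0],
    [0,0,0],
    [0,0,0]
  ],
  "xyz": [
    [0,0,-0.2],
    [0,0,-0.4],
    [0,0,-0.7],
    [0,0,-0.8],
    [0,0,-0.8],
    [0,0,-0.6],
    [0,-0.2,-0.5],
    [0,-0.5,0],
    [0,-0.6,0],
    [0,-0.5,0],
    [0,-0.27,0],
    [0,0,0]
  ],
  "claw": [85,85,85,85,85,85,85,85,85,85,85,85]
}}

```text
time_s: 31.0
position: [0.6064, 0.2404, 0.214]
tool_rot: [[0.98, -0.197, 0.0], [-0.197, -0.98, 0.0], [0.0, -0.0, -1.0]]
ft_force: [0.1, 0.6, -0.4]
grip_width: 0.0851
gripper_force: 0.0
```

Run:
```python
from h import *
plan([.6062,.240,.0125],-11.5)
grab('wrist','w3.png')
P,im,d=cloud('wrist')
m=((P[...,2]>.052)&(P[...,2]<.07)&(P[...,0]>.48)&(P[...,0]<.7)).astype(np.uint8)
n,l,st,ce=cv2.connectedComponentsWithStats(m)
for i in range(1,n):
    if st[i,4]>1500:
        t=P[l==i]; print(st[i],cv2.minAreaRect((t[:,:2]*1000).astype(np.float32)),t.mean(0))
```

```text
t 31.0 pos [0.6064 0.2404 0.214 ] q [ 11.2443  33.0115  57.9753   0.0022  89.0035 112.6172] w 0.08514214702229181 gf 0.0 F [ 0.1018  0.5719 -0.3845] M [-0.0413 -0.011  -0.0413]
turn units [-0.0012 -0.0016  0.0254] then shift units [-0.0025  0.008   4.0293]
[ 251  116   56  138 7133] ((606.4580688476562, 240.22869873046875), (48.44693374633789, 130.96414184570312), 78.67707824707031) [0.6108 0.2393 0.0561]
[ 359  117   67  137 7079] ((585.76416015625, 138.0821990966797), (49.82916259765625, 131.16952514648438), 78.55650329589844) [0.5899 0.1375 0.056 ]
[ 460  118   77  135 6728] ((565.320068359375, 36.643821716308594), (50.7014274597168, 131.2918243408203), 78.34656524658203) [0.5692 0.037  0.056 ]
[ 107  141   59   56 2514] ((650.78662109375, 363.0047302246094), (49.09050369262695, 48.55952835083008), 45.198211669921875) [0.6516 0.3611 0.0642]
```

Request:
{"op": "arm_command", "data": {
  "turn": [
    [0,0,0],
    [0,0,0],
    [0,0,0],
    [0,0,0],
    [0,0,0],
    [0,0,0],
    [0,0,0],
    [0,0,0],
    [0,0,0],
    [0,0,0]
  ],
  "xyz": [
    [0,0,0.1],
    [0,0,0.3],
    [0,0,0.55],
    [0,0,0.6],
    [0,0,0.6],
    [0,0,0.6],
    [0,0,0.6],
    [0,0,0.4],
    [0,0,0.2],
    [0,0,0.04]
  ],
  "claw": [85,85,85,85,85,85,85,85,85,85]
}}

```text
time_s: 32.05
position: [0.6062, 0.2383, 0.0135]
tool_rot: [[0.98, -0.2, -0.002], [-0.2, -0.98, -0.0], [-0.002, 0.001, -1.0]]
ft_force: [-0.4, 0.1, 0.5]
grip_width: 0.0851
gripper_force: 0.0
```

Request:
{"op": "arm_command", "data": {
  "turn": [
    [0,0,0],
    [0,0,0],
    [0,0,0],
    [0,0,0],
    [0,0,0],
    [0,0,0],
    [0,0,0],
    [0,0,0]
  ],
  "xyz": [
    [0,0,0],
    [0,0,0],
    [0,0,0],
    [0,0,0],
    [0,0,0],
    [0,0,0],
    [0,0,0],
    [0,0,0]
  ],
  "claw": [70,60,50,40,40,40,40,40],
  "squeeze": 40
}}

```text
time_s: 32.85
position: [0.6072, 0.2395, 0.0155]
tool_rot: [[0.98, -0.199, 0.002], [-0.199, -0.98, 0.001], [0.002, -0.001, -1.0]]
ft_force: [-0.4, 0.6, 6.1]
grip_width: 0.0476
gripper_force: 42.8
```

Request:
{"op": "arm_command", "data": {
  "turn": [
    [0,0,0],
    [0,0,0],
    [0,0,0],
    [0,0,0],
    [0,0,0],
    [0,0,0],
    [0,0,0],
    [0,0,0],
    [0,0,0],
    [0,0,0]
  ],
  "xyz": [
    [0,0,-0.2],
    [0,0,-0.4],
    [0,0,-0.5],
    [0,0,-0.6],
    [0,0,-0.6],
    [0,0,-0.6],
    [0,0,-0.5],
    [0,0,-0.4],
    [0,0,-0.2],
    [0,0,0]
  ],
  "claw": [40,40,40,40,40,40,40,40,40,40]
}}

```text
time_s: 33.85
position: [0.6067, 0.2393, 0.2154]
tool_rot: [[0.98, -0.199, 0.002], [-0.199, -0.98, 0.0], [0.002, -0.001, -1.0]]
ft_force: [0.8, -0.6, -3.2]
grip_width: 0.0475
gripper_force: 42.0
```

Request:
{"op": "arm_command", "data": {
  "turn": [
    [0,0.5,0],
    [0,0.8,0],
    [0,0.9,0],
    [0,0.9,0],
    [0,0.9,0],
    [0,0.9,0],
    [0,0.6,0],
    [0,0,0],
    [0,0,0],
    [0,-0.5,0],
    [0,-0.8,0]
  ],
  "xyz": [
    [0,0,0],
    [0,0,0],
    [0,0,0],
    [0,0,0],
    [0,0,0],
    [0,0,0],
    [0,0,0],
    [0,0,0],
    [0,0,0],
    [0,0,0],
    [0,0,0]
  ],
  "claw": [40,40,40,40,40,40,40,40,40,40,40]
}}

```text
time_s: 34.95
position: [0.6062, 0.2393, 0.2138]
tool_rot: [[0.917, -0.198, 0.347], [-0.186, -0.98, -0.07], [0.354, 0.0, -0.935]]
ft_force: [0.4, 0.6, -3.5]
grip_width: 0.0477
gripper_force: 44.5
```

Request:
{"op": "arm_command", "data": {
  "turn": [
    [0,-0.9,0],
    [0,-0.9,0],
    [0,-0.9,0],
    [0,-0.9,0],
    [0,-0.6,0],
    [0,0,0],
    [0,0,0],
    [0,0,0]
  ],
  "xyz": [
    [0,0,0],
    [0,0,0],
    [0,0,0],
    [0,0,0],
    [0,0,0],
    [0,0,0],
    [0,0,0],
    [0,0,0]
  ],
  "claw": [40,40,40,40,40,40,40,40]
}}

```text
time_s: 35.75
position: [0.6064, 0.2393, 0.2144]
tool_rot: [[0.98, -0.199, 0.001], [-0.199, -0.98, -0.0], [0.001, -0.0, -1.0]]
ft_force: [-0.5, -0.1, -2.8]
grip_width: 0.0478
gripper_force: 44.5
```

```bash
python3 -c "
from h import *
avg()"
```

```text
t 36.35 M mean [-0.0115  0.0816 -0.0014] std [0.0294 0.0307 0.0205] My [0.0544 0.0783 0.0441 0.0795 0.1526 0.031  0.0781 0.0691 0.1117 0.0944
 0.0977 0.0878]
```

Request:
{"op": "arm_command", "data": {
  "turn": [
    [0,-0.5,0],
    [0,-0.8,0],
    [0,-0.9,0],
    [0,-0.9,0],
    [0,-0.9,0],
    [0,-0.9,0],
    [0,-0.6,0],
    [0,0,0],
    [0,0,0],
    [0,0.5,0],
    [0,0.8,0]
  ],
  "xyz": [
    [0,0,0],
    [0,0,0],
    [0,0,0],
    [0,0,0],
    [0,0,0],
    [0,0,0],
    [0,0,0],
    [0,0,0],
    [0,0,0],
    [0,0,0],
    [0,0,0]
  ],
  "claw": [40,40,40,40,40,40,40,40,40,40,40]
}}

```text
time_s: 37.45
position: [0.6067, 0.2391, 0.2142]
tool_rot: [[0.916, -0.199, -0.348], [-0.186, -0.98, 0.071], [-0.355, 0.0, -0.935]]
ft_force: [0.5, 0.1, -2.7]
grip_width: 0.0477
gripper_force: 45.7
```

Request:
{"op": "arm_command", "data": {
  "turn": [
    [0,0.9,0],
    [0,0.9,0],
    [0,0.9,0],
    [0,0.9,0],
    [0,0.6,0],
    [0,0,0],
    [0,0,0],
    [0,0,0]
  ],
  "xyz": [
    [0,0,0],
    [0,0,0],
    [0,0,0],
    [0,0,0],
    [0,0,0],
    [0,0,0],
    [0,0,0],
    [0,0,0]
  ],
  "claw": [40,40,40,40,40,40,40,40]
}}

```text
time_s: 38.25
position: [0.6067, 0.2391, 0.2144]
tool_rot: [[0.98, -0.199, -0.001], [-0.199, -0.98, 0.0], [-0.001, -0.0, -1.0]]
ft_force: [-1.0, 0.0, -2.5]
grip_width: 0.0477
gripper_force: 45.6
```

```bash
python3 -c "
from h import *
avg()
plan([.615,-.252,.235],-11.5)"
```

```text
t 38.85 M mean [-0.0122 -0.0656 -0.0085] std [0.0273 0.0249 0.032 ] My [-0.0655 -0.0218 -0.0451 -0.0627 -0.0895 -0.0912 -0.1034 -0.0359 -0.0721
 -0.0925 -0.0379 -0.0693]
t 38.85 pos [0.6066 0.2392 0.2143] q [ 11.139   32.9745  57.9825   0.0016  89.0444 112.6208] w 0.04765684875665253 gf 45.6164176762104 F [ 0.5429 -0.1209 -4.0627] M [-0.0014  0.071  -0.0406]
turn units [-0.0002  0.0004  0.0036] then shift units [ 2.1239  9.5931 -0.4133]
```

A rattles: the moment flips from +0.08 to -0.07 N m. I give it one more full cycle, then carry it to the mat.

Request:
{"op": "arm_command", "data": {
  "turn": [
    [0,0.5,0],
    [0,0.8,0],
    [0,0.9,0],
    [0,0.9,0],
    [0,0.9,0],
    [0,0.9,0],
    [0,0.6,0],
    [0,0,0],
    [0,0,0],
    [0,-0.5,0],
    [0,-0.9,0],
    [0,-1,0]
  ],
  "xyz": [
    [0,0,0],
    [0,0,0],
    [0,0,0],
    [0,0,0],
    [0,0,0],
    [0,0,0],
    [0,0,0],
    [0,0,0],
    [0,0,0],
    [0,0,0],
    [0,0,0],
    [0,0,0]
  ],
  "claw": [40,40,40,40,40,40,40,40,40,40,40,40]
}}

```text
time_s: 40.05
position: [0.6067, 0.2394, 0.2149]
tool_rot: [[0.945, -0.198, 0.259], [-0.192, -0.98, -0.051], [0.264, -0.001, -0.965]]
ft_force: [-1.3, -0.6, -2.9]
grip_width: 0.0474
gripper_force: 46.4
```

Request:
{"op": "arm_command", "data": {
  "turn": [
    [0,-1,0],
    [0,-1,0],
    [0,-1,0],
    [0,-1,0],
    [0,-1,0],
    [0,-1,0],
    [0,-1,0],
    [0,-0.9,0],
    [0,-0.7,0],
    [0,0,0],
    [0,0,0],
    [0,0,0]
  ],
  "xyz": [
    [0,0,0],
    [0,0,0],
    [0,0,0],
    [0,0,0],
    [0,0,0],
    [0,0,0],
    [0,0,0],
    [0,0,0],
    [0,0,0],
    [0,0,0],
    [0,0,0],
    [0,0,0]
  ],
  "claw": [40,40,40,40,40,40,40,40,40,40,40,40]
}}

```text
time_s: 41.25
position: [0.6066, 0.2394, 0.215]
tool_rot: [[0.87, -0.199, -0.451], [-0.176, -0.98, 0.092], [-0.46, -0.001, -0.888]]
ft_force: [-0.6, -1.0, -2.7]
grip_width: 0.0478
gripper_force: 46.9
```

Request:
{"op": "arm_command", "data": {
  "turn": [
    [0,0.5,0],
    [0,0.9,0],
    [0,1,0],
    [0,1,0],
    [0,1,0],
    [0,0.7,0],
    [0,0.4,0],
    [0,0,0],
    [0,0,0]
  ],
  "xyz": [
    [0,0,0],
    [0,0,0],
    [0,0,0],
    [0,0,0],
    [0,0,0],
    [0,0,0],
    [0,0,0],
    [0,0,0],
    [0,0,0]
  ],
  "claw": [40,40,40,40,40,40,40,40,40]
}}

```text
time_s: 42.15
position: [0.6063, 0.2393, 0.215]
tool_rot: [[0.98, -0.199, 0.0], [-0.199, -0.98, 0.0], [0.0, -0.0, -1.0]]
ft_force: [0.7, -0.1, -3.3]
grip_width: 0.0475
gripper_force: 47.0
```

Request:
{"op": "arm_command", "data": {
  "turn": [
    [0,0,0],
    [0,0,0],
    [0,0,0],
    [0,0,0],
    [0,0,0],
    [0,0,0],
    [0,0,0],
    [0,0,0],
    [0,0,0],
    [0,0,0],
    [0,0,0],
    [0,0,0]
  ],
  "xyz": [
    [0.03,0.15,0],
    [0.06,0.3,0],
    [0.1,0.4,0],
    [0.1,0.5,0],
    [0.1,0.5,0],
    [0.1,0.5,0],
    [0.1,0.5,0],
    [0.1,0.5,0],
    [0.1,0.5,0],
    [0.1,0.5,0],
    [0.12,0.5,0],
    [0.12,0.5,0]
  ],
  "claw": [40,40,40,40,40,40,40,40,40,40,40,40]
}}

```text
time_s: 43.35
position: [0.6083, -0.0367, 0.2143]
tool_rot: [[0.98, -0.2, -0.0], [-0.2, -0.98, -0.0], [-0.0, 0.0, -1.0]]
ft_force: [1.2, -0.3, -3.8]
grip_width: 0.0475
gripper_force: 46.9
```

```bash
python3 -c "
from h import *
plan([.615,-.252,.19],-11.5)"
```

```text
t 43.35 pos [ 0.6083 -0.0367  0.2143] q [-14.5616  28.5182  65.9887  -0.0125  85.5147  86.9861] w 0.04747197020884974 gf 46.93590313196182 F [ 1.1925 -0.3164 -3.799 ] M [ 0.0382  0.0798 -0.0233]
turn units [ 0.0023  0.0044 -0.0093] then shift units [0.9904 4.1934 0.4857]
```

Request:
{"op": "arm_command", "data": {
  "turn": [
    [0,0,0],
    [0,0,0],
    [0,0,0],
    [0,0,0],
    [0,0,0],
    [0,0,0],
    [0,0,0],
    [0,0,0],
    [0,0,0],
    [0,0,0],
    [0,0,0],
    [0,0,0]
  ],
  "xyz": [
    [0.12,0.5,0],
    [0.12,0.5,0],
    [0.12,0.5,0.05],
    [0.12,0.5,0.1],
    [0.12,0.5,0.1],
    [0.1,0.5,0.1],
    [0.1,0.45,0.08],
    [0.08,0.3,0.06],
    [0.05,0.15,0],
    [0,0,0],
    [0,0,0],
    [0,0,0]
  ],
  "claw": [40,40,40,40,40,40,40,40,40,40,40,40]
}}

```text
time_s: 44.55
position: [0.6156, -0.2336, 0.1902]
tool_rot: [[0.98, -0.198, 0.0], [-0.198, -0.98, 0.0], [0.0, -0.0, -1.0]]
ft_force: [0.1, -0.9, -3.6]
grip_width: 0.0472
gripper_force: 46.9
```

```bash
python3 -c "
from h import *
plan([.615,-.252,.19],-11.5)
grab('scene','s9.png'); grab('side','d9.png')
a=cv2.imread('pics/s9.png'); b=cv2.imread('pics/d9.png')
cv2.imwrite('pics/both9.png',np.hstack([a[110:310,90:490],b[120:420,160:560][:200] if 0 else b[150:350,160:560]]))
"
```

```text
t 44.55 pos [ 0.6156 -0.2336  0.1902] q [-31.062   34.497   59.1442   0.0099  86.344   70.3531] w 0.047247751863528926 gf 46.907286643981934 F [ 0.0651 -0.8581 -3.615 ] M [0.0575 0.0735 0.0087]
turn units [-0.0009 -0.0034  0.0168] then shift units [0.0624 0.3637 0.0037]
```

View pics/s9.png

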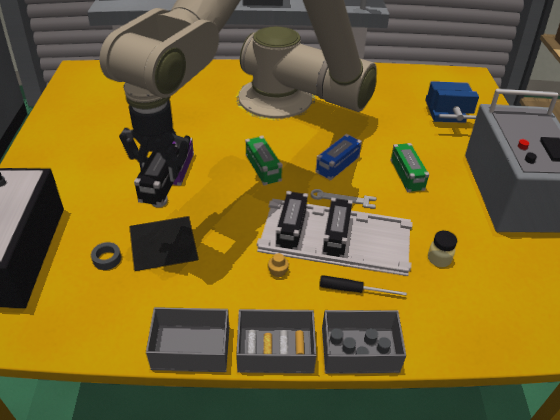

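View pics/d9.png

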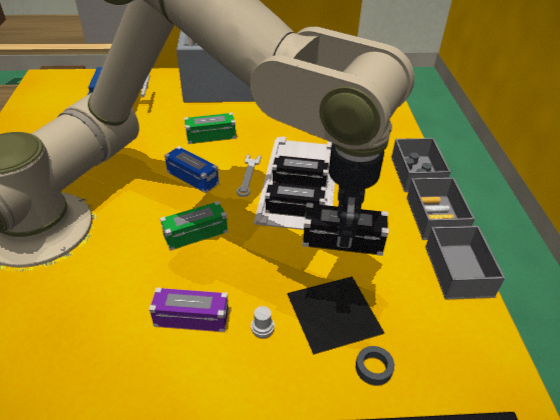

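Both views show case A held roughly level: about (155,175) in scene and (345,228) in side. B and C are in their bays and the bystanders are untouched. About 18 mm is left to the mat centre.

Request:
{"op": "arm_command", "data": {
  "turn": [
    [0,0,0],
    [0,0,0],
    [0,0,0],
    [0,0,0],
    [0,0,0],
    [0,0,0],
    [0,0,0]
  ],
  "xyz": [
    [0.02,0.1,0],
    [0.02,0.16,0],
    [0.02,0.1,0],
    [0,0,0],
    [0,0,0],
    [0,0,0],
    [0,0,0]
  ],
  "claw": [40,40,40,40,40,40,40]
}}

```text
time_s: 45.35
position: [0.6148, -0.2526, 0.1898]
tool_rot: [[0.98, -0.199, -0.0], [-0.199, -0.98, 0.0], [-0.0, -0.0, -1.0]]
ft_force: [-0.1, 0.3, -2.7]
grip_width: 0.0478
gripper_force: 46.9
```

Run:
```python
from h import *
plan([.615,-.252,.19],-11.5)
s=env.observe(); R=np.array(s['tool_rot']); p0=np.array(s['position'])
grab('side'); P,im,d=cloud('side')
L=(P-p0)@R   # tool frame
m=(abs(L[...,0])<.07)&(abs(L[...,1])<.035)&(L[...,2]<.02)&(L[...,2]>-.06)&(abs(L[...,0])>.02)&(d>0)
q=L[m]; top=q[q[:,2]<np.percentile(q[:,2],3)+.03]
for lo,hi in((-.063,-.045),(-.045,-.025),(.025,.045),(.045,.063)):
    t=q[(q[:,0]>lo)&(q[:,0]<hi)]; print(lo,len(t),'top/bottom tool z',np.percentile(t[:,2],[2,98]))
print('x extent',np.percentile(q[:,0],[0.5,99.5]),'speed',np.abs(s['qvel']).max())
```

```text
t 45.35 pos [ 0.6148 -0.2526  0.1898] q [-32.5161  35.1831  57.9052   0.0048  86.9149  68.9518] w 0.04777703490368227 gf 46.915003806352615 F [-0.0809  0.2711 -2.7021] M [0.0048 0.0684 0.008 ]
turn units [-0.0011  0.0003  0.0064] then shift units [ 0.0013 -0.0116 -0.0034]
-0.063 511 top/bottom tool z [-0.042  0.01 ]
-0.045 565 top/bottom tool z [-0.042  0.009]
0.025 579 top/bottom tool z [-0.042   0.0097]
0.045 524 top/bottom tool z [-0.0417  0.0101]
x extent [-0.0638  0.0644] speed 0.12221726025470693
```

The case is level to within half a millimetre along its length, centred over the mat, and its underside is about 17 cm above it. I hand the job in.

```bash
python3 -c "
from rig import env
print(env.close_job())"
```

```text
the job is handed in; nothing more can be done
None
```

Case A (left bay) is the one that rattles, and the arm is holding it level about 17 cm above the middle of the mat; B and C were silent and are back in their bays, and the job was handed in at about 45 s.

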